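# Zero the kitchen scale for the bowl

### The arm

A 6-joint arm with a two-finger parallel gripper is mounted at the origin on a cart in front of the work surface, level with it; the furniture and walls round the work are solid. World frame = base frame: x ahead of the robot, y to its left, z up, the work surface at z = 0. Lengths are in mm, angles in rad, forces in N, time in s.
With the tool pointing down it reaches from about 350 to 975 mm from the base axis. Payload 7.1 kg.
Tool frame: the origin (TCP) lies at the very end of the fingers, on their centre line; the grasp point (between the pads) lies 19 mm behind it; z points along the fingers, y is the direction in which the jaws open and shut (so a half turn about z gives the same grasp; the last joint's range is limited). The gripper opens to 88 mm and grips with 3 to 60 N. Pads are 20 mm wide; open, the fingers measure 115 mm over their backs; the gripper's body (75 mm by 178 mm) begins 61 mm behind the grasp point.
Start: joints at [1.158, 0.423, 1.63, -0, 1.089, -0.019], TCP at [239.78, 577.157, 222.675] pointing down, gripper open.
Joint ranges: [-3, 3], [-0.9, 2.11], [0.09, 2.58], [-1.31, 4.45], [0.11, 2.69], [-2.54, 2.54]. Speed limits (rad/s): [2.39, 2.39, 3.01, 3.14, 3.14, 3.14].

### API

Orientations are given as a rotation vector (axis times angle).
In Python, from workcell import * gives the robot as it stands.
- The arm moves only by the tool play_rows, never from a script. Its argument "plan" is text: rows parted by semicolons, each of 7 numbers parted by spaces: the finger opening in cm, from 0 to 8.78, then the shift along the tool's x, y, z in cm, then the turn, a rotation vector about the tool's x, y, z in degrees. A call has 1 to 20 rows; each row shifts and turns the commanded pose from where the row before left it, along the tool's axes as they then stand; what a row does not reach is not made up. A row lasts 1/8 s, in which the tool goes at most 62.5 mm and 10.7 degrees, less where a joint would pass 70% of its speed; a pose out of reach is approached as far as the arm can. A call is refused whole if a number of a shift passes 6.25 or a number of a turn 10.7, either way. A call with a gripper value outside its range is refused whole. The fingers move at their own pace and stop on an object; the grip force is fixed at half the most. Time passes only in rows, so rows that do not move let the fingers close. It gives the time, the measured TCP pose, the force and the opening at its end, in the units of the state.
- get_obs(): the state, without advancing time (a new reading comes with each control period).
- get_image(name): name is "scene" or "top" or "wrist"; returns a dict with "pixels" (480x640x3 uint8, red, green, blue), "range_z" (480x640 float32, mm along the optical axis (not along the pixel's ray), 0 where there is no reading), "fx", "fy", "cx", "cy" (pixels), "eye" and "attitude" of the camera in the world. Camera axes: x right, y down, z forward; pixel columns grow to the right and rows downward; lengths in mm; the calibration is good to about 2 mm. A picture is of the moment at which its call begins.
- close_job(): hands the job in, once; it reports no verdict.
The state is a dict: "t": time; "qpos": joint angles; "qvel": joint speeds; "joint_torque": joint torques, N m; "ee_pos": TCP position; "orientation": TCP orientation; "ft_force": force on the tool from outside, world axes, zero at the start; "moment": the same for the moment, N m; "width": finger opening in mm.
Only numpy, scipy, OpenCV 4.12 (cv2) and the standard library are available. Lean on these libraries where they do the work, as an engineer would, in place of code of your own. Each camera call takes 0.05 s, during which the arm holds its last target. There are 200 camera calls.

### The job

Set the kitchen scale to zero for the bowl that stands on it: press the large round key to wake it, then the long bar key to zero it, then the large round key again to confirm. Press one key at a time, fully down, and let it come up again before the next. Do not press the small round key, and leave the bowl standing where it is.

Things in the scene. Friction and masses are not known exactly. Their poses are not given: they have to be found in the camera images.
- round_key_top (a point): Centre of the top of the large round key, a white disc 32 mm across, 12 mm proud of the scale's black housing, 42 mm above the worktop; moves with the key; z up. Spring key: 6 mm travel straight down, 0.5 N to start, 5 N at the stop, springs back. The scale is a fixed flat black box 270 x 240 x 30 mm; its three keys stand 70 mm apart in a row near the robot's side, in varying order.
- bar_key_top (a point): Centre of the top of the long bar key, a white bar 46 mm long (its y axis, along the row of keys) and 16 mm wide (its x axis, across the row, from the robot's side towards the bowl; z up). Same height, travel and spring as the large round key; moves with the key.
- small_key_top (a point): Centre of the top face of the small round key, a white disc 16 mm across, which must not be pressed. Same height, travel and spring as the others; the point moves with the key.
- pinch_bowl: White bowl, 105 mm across and 51 mm high, standing loose on the round steel platform of the scale about 145 mm behind the row of keys; its rim is about 93 mm above the worktop. Origin at the centre of its underside, z up.
Things that resemble listed ones, but are neither listed nor needed, are in the scene too. What is shaped like the pinch_bowl but yellow is not meant.

How it is judged:
By the outcome, as a careful person would: the job done as asked, in the order asked, and still so for the second after the job is handed in, with the robot touching nothing.
It also fails if it takes over 42 s, if anything falls off the work surface, if the arm or the gripper's body presses on something with over 40 N, if the wrist force passes 120 N, or if a joint passes its speed limit or range.

## Working session

There is one attempt and no reset: what is moved stays moved. The work goes in short steps, Python scripts to look and compute and a tool call to move; the robot and the scene stay as the last step left them, time stands still between calls to the robot, and variables do not carry over. Pictures are saved under pics/ and viewed, about 8 in all and at most 12, crops included, and the job is handed in when it is done.

Besides the shell and the picture viewer there is one more tool, called after "Call:" as name(argument=value, ...) on one line, values as JSON. play_rows: Moves the arm, as the interface text tells. Its arguments: {"type":"object","properties":{"plan":{"type":"string"}},"required":["plan"]}

```bash
mkdir -p pics
cat > h.py <<'E'
from workcell import *
import numpy as np, cv2
from scipy.spatial.transform import Rotation as R
def snap(n,f):
    im=get_image(n); cv2.imwrite('pics/'+f,im['pixels'][:,:,::-1]); np.savez('pics/'+f+'.npz',**{k:np.array(v) for k,v in im.items()}); return im
def cloud(im):
    z=im['range_z']; v,u=np.indices(z.shape)
    p=np.stack([(u-im['cx'])/im['fx']*z,(v-im['cy'])/im['fy']*z,z],-1)
    A=np.array(im['attitude'],float)
    A=A if A.shape==(3,3) else R.from_rotvec(A).as_matrix()
    return p@A.T+np.array(im['eye'])
E
python3 - <<'E'
from h import *
for n in('top','scene'):
    im=snap(n,n+'1.png'); print(n,im['eye'],im['attitude'],im['fx'])
print(get_obs())
E
```

```text
top [393.30259121  22.83919349 893.05010094] [-2.12107855  2.14194212 -0.15755132] 463.50770124551764
scene [ 281.52062092 -446.50547673  726.21836538] [-2.42515599  0.57769283 -0.17426044] 488.2247967442829
{'t': 0.1, 'qpos': array([ 1.15794570e+00,  4.23752979e-01,  1.63058970e+00, -1.11100022e-05,
        1.08858693e+00, -1.89966031e-02]), 'qvel': array([ 0.00074337, -0.00063859, -0.00262002, -0.00104812,  0.0017743 ,
       -0.00010616]), 'joint_torque': array([-3.23135791e-04, -5.45619392e+01, -2.74323606e+01,  6.44279947e-02,
        1.87827501e-02,  3.44116458e-06]), 'ee_pos': array([239.62550137, 576.71132232, 221.99595002]), 'orientation': array([-6.14611300e-01, -3.08060284e+00,  2.05444774e-03]), 'ft_force': array([-0.40651099, -0.50016777,  0.80494744]), 'moment': array([-0.00109201,  0.00909163,  0.05430435]), 'width': 88.11051694308505}
```

View pics/top1.png

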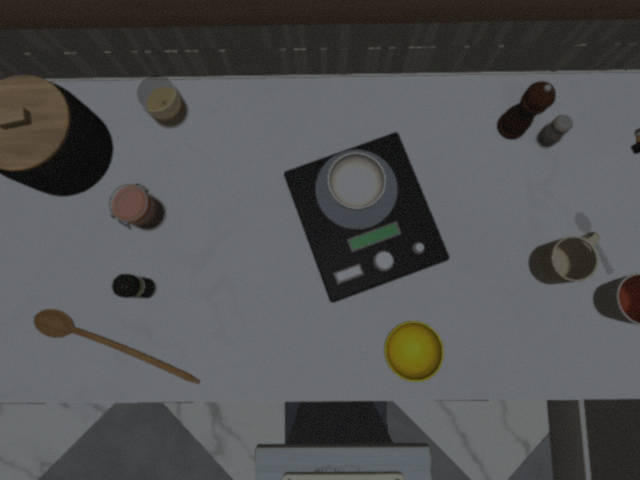

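The top view shows the bar key at (348,274), the large round key at (383,260), the small key at (419,248) and the white bowl at (357,180). Lookalikes are the yellow bowl at (413,350), which isn't meant, and the green display at (374,237), which isn't a key. Next I measure the positions and check them in a close crop.

```bash
cat > m.py <<'E'
from h import *
def keys(f):
    d=dict(np.load('pics/'+f+'.npz')); P=cloud(d); g=d['pixels'].min(-1).astype(float)
    return d,P,g
E
python3 - <<'E'
from m import *
for f in('top1.png','scene1.png'):
    d,P,g=keys(f)
    near=(np.hypot(P[...,0]-400,P[...,1]+20)<400)&(P[...,2]>36)&(P[...,2]<50)&(g>80)
    n,l,s,c=cv2.connectedComponentsWithStats(near.astype(np.uint8))
    for i in range(1,n):
        if s[i,4]>25: 
            q=P[l==i]; e=np.ptp(q,axis=0); print(f,c[i].round(1),s[i,4],q.mean(0).round(1),e.round(0))
d,P,g=keys('top1.png')
for u,v in[(348,274),(383,260),(419,248),(413,350),(374,237)]: print(u,v,P[v,u].round(1),g[v,u])
b=(P[...,2]>85)&(P[...,2]<100)&(np.hypot(P[...,0]-520,P[...,1]+40)<150); q=P[b]; print('rim',(q.min(0)+q.max(0))/2,np.ptp(q,axis=0))
cv2.imwrite('pics/crop.png',cv2.resize(d['pixels'][120:310,270:460,::-1],(570,570),interpolation=cv2.INTER_CUBIC))
E
```

```text
top1.png [419.3 247.1] 56 [ 509.5 -147.6   41. ] [15. 15.  6.]
top1.png [384.  260.2] 232 [485.8 -81.6  40.9] [30. 30.  9.]
top1.png [348.5 273.2] 217 [462.4 -15.9  40.8] [27. 46.  9.]
scene1.png [319.4 269.6] 195 [462.3 -16.2  42.4] [26. 44.  7.]
scene1.png [349.7 293.7] 236 [485.8 -81.7  42.5] [30. 30.  6.]
scene1.png [382.6 319.8] 62 [ 509.3 -147.5   42.7] [14. 14.  5.]
348 274 [461.  -14.9  40.5] 112.0
383 260 [486.3 -80.   39.5] 113.0
419 248 [ 507.5 -146.5   43.2] 114.0
413 350 [ 321.9 -133.3   14.2] 30.0
374 237 [530.7 -65.4  31.7] 57.0
rim [620.46785195 -30.9415128   89.80040762] [ 97.39171138 102.16276853   9.42819944]
```

View pics/crop.png

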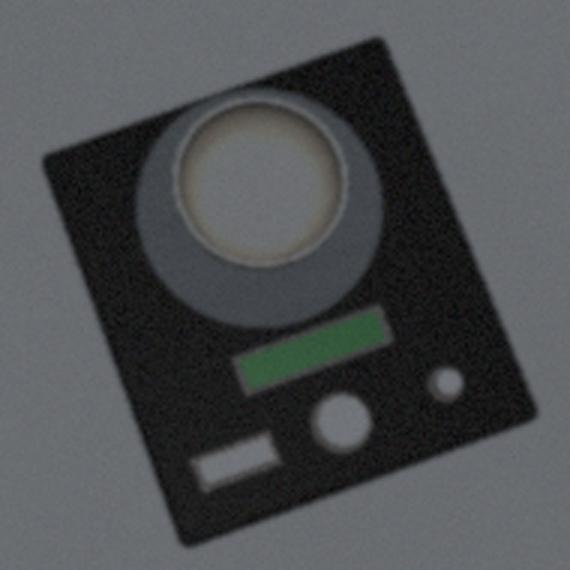

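Both cameras agree within about 2 mm, and the spacing (69.7 mm), sizes and height match the description. Next I work out the tool motion.

```bash
cat > go.py <<'E'
from h import *
import sys
T=dict(r=(485.8,-81.7),b=(462.4,-16.0))
yk=np.array([462.4-485.8,-16+81.7,0]);yk/=np.linalg.norm(yk)
o=get_obs();M=R.from_rotvec(o['orientation']).as_matrix()
print('t',o['t'],'pos',o['ee_pos'].round(1),'F',o['ft_force'].round(1),'w',o['width'],'\n',M.round(3))
ky=M.T@yk; a=np.degrees(np.arctan2(-ky[0],ky[1])); a=(a+90)%180-90
print('turn z deg',a.round(1))
for k,t in T.items(): print(k,'shift in present tool axes cm',(M.T@(np.array([*t,60.])-o['ee_pos'])/10).round(2))
E
python3 go.py
```

```text
t 0.1 pos [239.6 576.7 222. ] F [-0.4 -0.5  0.8] w 88.11051694308505 
 [[-0.923  0.384 -0.001]
 [ 0.384  0.923 -0.001]
 [ 0.    -0.001 -1.   ]]
turn z deg -42.2
r shift in present tool axes cm [-48.   -51.33  16.27]
b shift in present tool axes cm [-43.32 -46.16  16.26]
```

Call:
play_rows(plan="0 -3 -3.2 0 0 0 0;0 -3 -3.2 0 0 0 0;0 -3 -3.2 0 0 0 0;0 -3 -3.2 0 0 0 0;0 -3 -3.2 0 0 0 0;0 -3 -3.2 0 0 0 0;0 -3 -3.2 0 0 0 0;0 -3 -3.2 0 0 0 0;0 -3 -3.2 0 0 0 0;0 -3 -3.2 0 0 0 0;0 -3 -3.2 0 0 0 0;0 -3 -3.2 0 0 0 0;0 -3 -3.2 0 0 0 0;0 -3 -3.2 0 0 0 0;0 -3 -3.2 0 0 0 0;0 -3 -3.2 0 0 0 0;0 0 0 0 0 0 -10.5;0 0 0 0 0 0 -10.5;0 0 0 0 0 0 -10.5;0 0 0 0 0 0 -10.5")

```text
t: 2.6
ee_pos: [486.3, -79.9, 222.4]
orientation: [0.539, -3.094, -0.0]
ft_force: [0.7, 0.5, 0.4]
width: 0.5
```

```bash
python3 go.py
```

```text
t 2.6 pos [486.3 -79.9 222.4] F [0.7 0.5 0.4] w 0.45952776387172367 
 [[-0.941 -0.338 -0.001]
 [-0.338  0.941  0.   ]
 [ 0.001  0.    -1.   ]]
turn z deg 0.2
r shift in present tool axes cm [ 0.1  -0.16 16.24]
b shift in present tool axes cm [ 0.08  6.81 16.24]
```

Down to z≈52, sideways offset corrected, then one close look.

Call:
play_rows(plan="0 0.1 -0.15 4 0 0 0;0 0 0 4 0 0 0;0 0 0 4 0 0 0;0 0 0 3 0 0 0;0 0 0 2 0 0 0;0 0 0 0 0 0 0;0 0 0 0 0 0 0")

```text
t: 3.48
ee_pos: [486.4, -81.6, 53.2]
orientation: [-0.53, 3.096, -0.0]
ft_force: [0.9, 0.3, 0.6]
width: 0.4
```

```bash
python3 go.py
python3 - <<'E'
from h import *
im=snap('wrist','w1.png'); s=snap('scene','s2.png')
a=im['pixels'][:,:,::-1]; b=cv2.resize(s['pixels'][180:380,230:450,::-1],(440,400))
c=np.zeros((480,800,3),np.uint8); c[:270,:360]=cv2.resize(a,(360,270)); c[:400,360:]=b; cv2.imwrite('pics/c2.png',c)
E
```

```text
t 3.475 pos [486.4 -81.6  53.2] F [0.9 0.3 0.6] w 0.40354664423271513 
 [[-0.943 -0.333  0.   ]
 [-0.333  0.943 -0.   ]
 [-0.    -0.    -1.   ]]
turn z deg -0.2
r shift in present tool axes cm [ 0.06  0.02 -0.68]
b shift in present tool axes cm [ 0.08  6.99 -0.68]
```

View pics/c2.png

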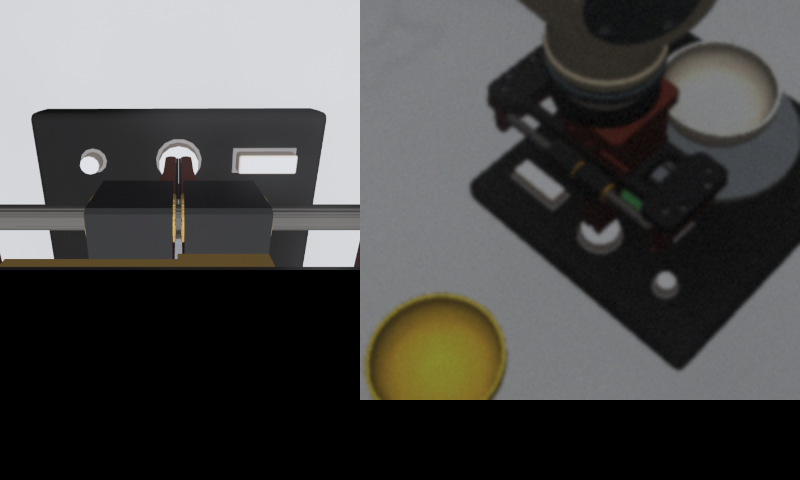

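The fingertips are centred over the large round key (wrist view 178,160), and the bowl is clear. I press slowly and read the force.

Call:
play_rows(plan="0 0.05 0 0.6 0 0 0;0 0 0 0.4 0 0 0;0 0 0 0.2 0 0 0;0 0 0 0.2 0 0 0;0 0 0 0.2 0 0 0;0 0 0 0 0 0 0;0 0 0 0 0 0 0")

```text
t: 4.45
ee_pos: [485.7, -81.8, 36.8]
orientation: [-0.53, 3.096, -0.0]
ft_force: [-1.2, 0.5, 4.0]
width: 0.3
```

Call:
play_rows(plan="0 0 0 0.1 0 0 0;0 0 0 0.1 0 0 0;0 0 0 0 0 0 0;0 0 0 0 0 0 0")

```text
t: 4.95
ee_pos: [485.8, -81.8, 35.7]
orientation: [-0.53, 3.096, -0.0]
ft_force: [-4.5, 0.3, 17.5]
width: 0.4
```

It's on the stop (17.5 N). I lift well clear and check that the key comes back up.

Call:
play_rows(plan="0 0 0 -0.5 0 0 0;0 0 0 -1 0 0 0;0 0 0 -1 0 0 0;0 0 0 0 0 0 0;0 0 0 0 0 0 0;0 0 2 0 0 0 0;0 0 3 0 0 0 0;0 0 2 0 0 0 0;0 0 0 0 0 0 0;0 0 0 0 0 0 0")

```text
t: 6.2
ee_pos: [462.4, -15.6, 59.6]
orientation: [-0.531, 3.096, -0.0]
ft_force: [0.4, 0.1, 0.6]
width: 0.9
```

```bash
python3 go.py
python3 - <<'E'
from h import *
a=snap('wrist','w2.png')['pixels'][:,:,::-1]; s=snap('scene','s3.png'); b=cv2.resize(s['pixels'][180:380,230:450,::-1],(440,400))
c=np.zeros((480,800,3),np.uint8); c[:270,:360]=cv2.resize(a,(360,270)); c[:400,360:]=b; cv2.imwrite('pics/c3.png',c)
P=cloud(s); print('round key z',P[290:297,346:354,2].mean())
E
```

```text
t 6.2 pos [462.4 -15.6  59.6] F [0.4 0.1 0.6] w 0.8710598363536137 
 [[-0.943 -0.333  0.   ]
 [-0.333  0.943 -0.   ]
 [-0.    -0.    -1.   ]]
turn z deg -0.1
r shift in present tool axes cm [ 0.   -7.01 -0.04]
b shift in present tool axes cm [ 0.02 -0.04 -0.04]
round key z 42.619042593770395
```

View pics/c3.png

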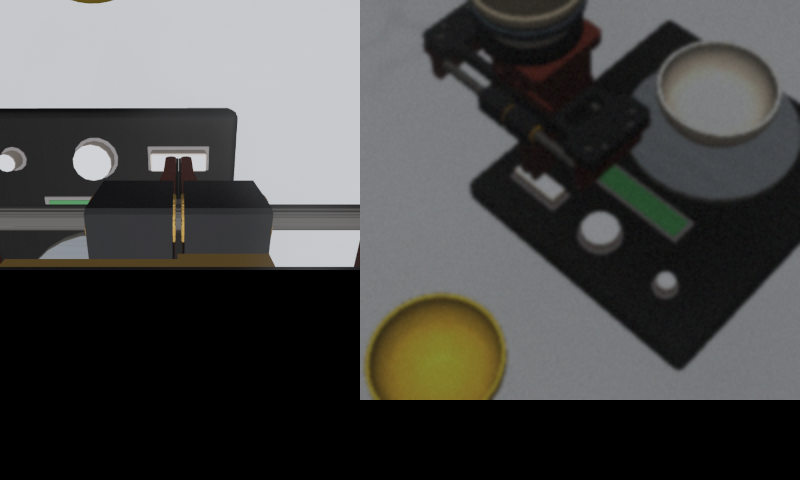

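The round key is back up (z 42.6), the bowl hasn't moved and the fingers are over the bar key (178,158). Now the bar.

Call:
play_rows(plan="0 0 0 0.8 0 0 0;0 0 0 0.6 0 0 0;0 0 0 0.4 0 0 0;0 0 0 0.2 0 0 0;0 0 0 0.2 0 0 0;0 0 0 0.1 0 0 0;0 0 0 0.1 0 0 0;0 0 0 0 0 0 0;0 0 0 0 0 0 0")

```text
t: 7.42
ee_pos: [462.2, -15.8, 36.1]
orientation: [0.531, -3.096, 0.0]
ft_force: [-3.7, -2.9, 9.2]
width: 0.3
```

Call:
play_rows(plan="0 0 0 0.1 0 0 0;0 0 0 0 0 0 0;0 0 0 0 0 0 0;0 0 0 -0.6 0 0 0;0 0 0 -1 0 0 0;0 0 0 -0.9 0 0 0;0 0 0 0 0 0 0;0 0 0 0 0 0 0;0 0 -2 0 0 0 0;0 0 -3 0 0 0 0;0 0 -2 0 0 0 0;0 0 0 0 0 0 0;0 0 0 0 0 0 0")

```text
t: 9.05
ee_pos: [485.0, -81.3, 59.4]
orientation: [0.53, -3.096, -0.001]
ft_force: [-0.2, 0.4, 0.2]
width: 0.4
```

```bash
python3 go.py
python3 - <<'E'
from h import *
s=snap('scene','s4.png'); P=cloud(s); print('bar key z',P[267:273,315:323,2].mean())
E
```

```text
t 9.05 pos [485.  -81.3  59.4] F [-0.2  0.4  0.2] w 0.4062844854416292 
 [[-0.943 -0.332 -0.001]
 [-0.332  0.943  0.   ]
 [ 0.001  0.001 -1.   ]]
turn z deg -0.2
r shift in present tool axes cm [-0.06 -0.06 -0.06]
b shift in present tool axes cm [-0.04  6.91 -0.06]
bar key z 56.64951476471583
```

The bar reading of 56.6 is too high for a key, so it's probably the gripper in front of it. I'll check before pressing again.

Run:
```python
from m import *
d,P,g=keys('s4.png')
k=(np.hypot(P[...,0]-462,P[...,1]+16)<26)&(P[...,2]>32)&(P[...,2]<50)&(g>80)
print(k.sum(),np.median(P[k],axis=0).round(1)); print(P[267:273,315:323,2].round(0))
```

```text
208 [462.6 -17.1  42.3]
[[ 42.  44.  41.  43.  42.  41.  44.  43.]
 [ 42.  43.  43.  44. 726.  42.  42.  43.]
 [ 43.  41.  42.  43.  43.  42.  44.  43.]
 [ 42.  45.  42.  44.  44.  43.  42.  43.]
 [ 42.  42.  42.  41.  43.  41.  41.  43.]
 [ 38.  40.  41.  43.  42.  42.  43.  42.]]
```

It was a single pixel with no depth reading. The bar is back up at 42.3. Now the round key again.

Call:
play_rows(plan="0 -0.05 -0.05 0.8 0 0 0;0 0 0 0.6 0 0 0;0 0 0 0.4 0 0 0;0 0 0 0.2 0 0 0;0 0 0 0.2 0 0 0;0 0 0 0.1 0 0 0;0 0 0 0.1 0 0 0;0 0 0 0.1 0 0 0;0 0 0 0 0 0 0;0 0 0 0 0 0 0")

```text
t: 10.35
ee_pos: [486.1, -81.9, 35.8]
orientation: [0.53, -3.096, -0.0]
ft_force: [-5.6, 2.9, 18.2]
width: 0.4
```

Call:
play_rows(plan="0 0 0 -0.6 0 0 0;0 0 0 -1 0 0 0;0 0 0 -2 0 0 0;0 0 0 -4 0 0 0;0 0 0 -4 0 0 0;0 0 0 -4 0 0 0;0 0 0 0 0 0 0;0 0 0 0 0 0 0")

```text
t: 11.35
ee_pos: [486.0, -82.1, 190.4]
orientation: [0.53, -3.096, 0.0]
ft_force: [-0.1, -1.3, 0.4]
width: 0.5
```

Run:
```python
from m import *
snap('scene','s5.png'); d,P,g=keys('s5.png')
for n,x,y in[('r',486,-82),('b',462,-16),('s',509,-147)]:
    k=(np.hypot(P[...,0]-x,P[...,1]-y)<26)&(P[...,2]>33)&(P[...,2]<50)&(g>80); print(n,k.sum(),np.median(P[k],axis=0).round(1))
for f in('scene1.png','s5.png'):
    d,P,g=keys(f); b=(P[...,2]>85)&(P[...,2]<100)&(np.hypot(P[...,0]-620,P[...,1]+31)<70); q=P[b]; print('rim',b.sum(),q.mean(0).round(1))
o=get_obs(); print(o['t'],o['ee_pos'],o['ft_force'])
```

```text
r 254 [485.8 -81.8  42.5]
b 212 [462.5 -16.6  42.4]
s 71 [ 509.3 -147.5   42.3]
rim 610 [623.3 -32.8  90.5]
rim 312 [630.  -62.   90.6]
11.4 [485.57367532 -81.99797765 189.7657966 ] [-0.10982332  0.49217238 -0.34706525]
```

View pics/s5.png

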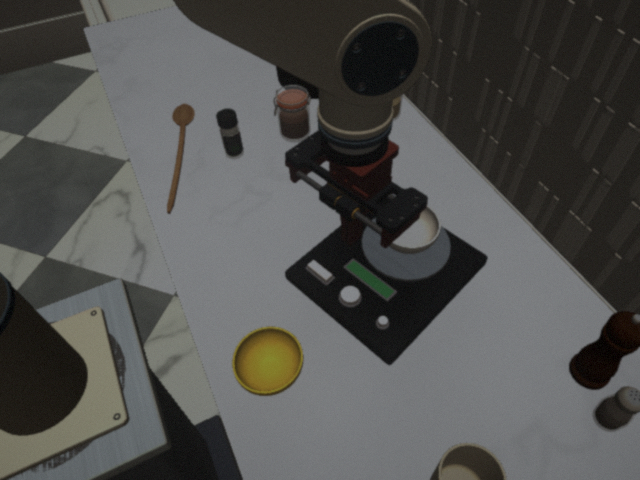

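All keys are up. The gripper hides half the bowl, which explains the shifted rim mean. Its visible edge (440,230) is in its earlier place. I'll compare that edge numerically while handing in.

Run:
```python
from m import *
for f in('scene1.png','s4.png','s5.png'):
    d,P,g=keys(f); b=(P[...,2]>85)&(P[...,2]<100)&(np.hypot(P[...,0]-620,P[...,1]+31)<70); print(f,np.percentile(P[b][:,1],1).round(1),np.percentile(P[b][:,0],99).round(1))
print(close_job())
```

```text
scene1.png -82.8 675.8
s4.png -82.6 676.0
s5.png -83.0 676.2
the job is handed in; nothing more can be done
None
```

I pressed the large round key, then the bar key, then the large round key again, using closed fingers, and handed the job in at about 11.4 s.

- **Presses:** Each press went down to about the 36 mm stop height. The wrist force was 17.5 N on the first round press and 18.2 N on the last. The bar key read 9.2 N, and I then pushed it 1 mm further without taking a second reading. All of these are above the 5 N stop force.
- **Release:** After each press I lifted clear and measured that key back at about 42.5 mm before going on. At the end all three keys stood at about 42.4 mm, and the small key was never touched.
- **Bowl:** Its visible rim edges matched the start within 0.4 mm. The gripper hid half the bowl in the last picture, which shifted its mean rim position, so I compared the edges instead.
- **Other odd reading:** One bar-key height came out at 56.6 mm because of a single pixel with no depth. I rechecked it and got 42.3 mm.
- **Hand-in:** The robot was about 150 mm above the scale and touching nothing.

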